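# Free the lens: release the bar clamp and push its jaw back

## Robot

A 6-joint arm with a two-finger parallel gripper is mounted at the origin on a cart in front of the work surface, level with it; the furniture and walls round the work are solid. World frame = base frame: x ahead of the robot, y to its left, z up, the work surface at z = 0. Lengths are in m, angles in rad, forces in N, time in s.
With the tool pointing down it reaches from about 0.425 to 0.95 m from the base axis. Payload 3.5 kg.
Tool frame: the origin (TCP) lies midway between the tips of the shut fingers; the grasp point (between the pads) lies 19 mm behind it (ctrl.hold_point_z is the distance from the TCP to the grasp point, in m); z points along the fingers, y is the line along which they close (so a half turn about z gives the same grasp; the last joint's range is limited). The gripper opens to 85 mm and grips with 20 to 120 N. Pads are 22 mm wide; open, the fingers measure 114 mm over their backs; the gripper's body (76 mm by 85 mm) begins 54 mm behind the grasp point. The pads swing forward as they close: fully open they stand 13 mm farther back than shut.
Start: joints at [-1.255, 0.286, 1.577, -0, 1.279, -0.15], TCP at [0.303, -0.603, 0.231] pointing down, gripper open.
Joint ranges: [-2.77, 2.77], [-0.9, 2.22], [0.21, 2.48], [-1.53, 4.67], [0.24, 2.81], [-2.84, 2.84]. Speed limits (rad/s): [2.79, 2.79, 3.14, 3.14, 3.14, 3.14].

## Interface

Orientations are given as a unit quaternion [x, y, z, w].
In Python, from plant import readout, cams, sign_off, ctrl gives the robot as it stands. The module is installed in compiled form; this text tells all that it offers.
- The arm moves only by the tool step_arm, never from a script. Its argument "increments" is a list of rows, each a list of 2 entries, a list of its own where there are three numbers: the shift along the world's x, y, z in mm, then the turn, a rotation vector about the world's x, y, z in rad. In form: [[[x, y, z], [rx, ry, rz]], ...]. A call has 1 to 8 rows; each row shifts and turns the commanded pose from where the row before left it; what a row does not reach is not made up. A row lasts 1/12 s, in which the tool goes at most 41.7 mm and 7.16 degrees, less where a joint would pass 70% of its speed; a pose out of reach is approached as far as the arm can. A call is refused whole if a number of a shift passes 41.7 or a number of a turn 0.125, either way. A call with a gripper value outside its range is refused whole. "fingers" is the opening, from -1 (shut) to 1 (fully open), set as the call begins (left out, the last holds). The fingers move at their own pace and stop on an object; "grip_force" is the grip in N (left out, the last holds). Time passes only in rows, so rows that do not move let the fingers close. It gives the time, the measured TCP pose, the force, the opening and the grip force at its end, in the units of the state.
- readout.get_state(): the state, without advancing time (a new reading comes with each control period).
- cams.read_camera(name): name is "side" or "top"; returns the picture (400x640x3 uint8, red, green, blue); there is no depth.
- cams.get_calibration(name): a dict with "fx", "fy", "cx", "cy" (pixels), "eye" and "rotation" of the camera in the world. Camera axes: x right, y up, looking along -z (the intrinsics and any distortion apply to the point x, -y, -z); pixel columns grow to the right and rows downward; lengths in m; the calibration is good to about 2 mm. A picture is of the moment at which its call begins. get_calibration takes no time and is no camera call.
- sign_off(): hands the job in; it is judged then, once.
The state is a dict: "time": time; "qpos": joint angles; "dq": joint speeds; "joint_efforts": joint torques, N m; "eef_pos": TCP position; "tcp_rot": TCP orientation; "contact_force": force on the tool from outside, world axes, zero at the start; "wrist_torque": the same for the moment, N m; "opening": opening from 0.0 (shut) to 1.0 (fully open); "finger_force": force on a finger pad.
Only numpy, scipy, OpenCV 4.12 (cv2) and the standard library are available. Lean on these libraries where they do the work, as an engineer would, in place of code of your own. Each camera call takes 0.05 s, during which the arm holds its last target. There are 200 camera calls.

## Task

Open the bar clamp that holds the lens blank: press the black paddle on top of the sliding jaw down until it stays down, then push the jaw back along its bar, away from the lens, until it is home against the end stop. Do it gently with the fingertips alone, pinching and lifting nothing; do not touch the lens, which stays lying on its rests, and leave the things round about where they are.

Things in the scene. Friction and masses are not known exactly. Their poses are not given: they have to be found in the camera images.
- clamp: bar clamp screwed to the worktop: aluminium base 76 x 230 x 10 mm, toothed bar (16 mm wide, top 30 mm high) along it. Origin on the worktop under the bar, z up, y along the bar; base y -105 to +125 mm. Fixed jaw (44 mm high) at y +115, lens at +77, sliding jaw's plate face at +45, low end stop (34 mm high) at -96. The jaw opens towards -y
- jaw_push (a point): point on the lens-side (+y) face of the sliding jaw's upright plate, on the middle line, 65 mm above the worktop; the plate is 70 mm wide (along x), 8 mm thick, its top edge at 86 mm; it moves with the jaw. The lens lies on this side, its top at 36 mm, so a finger that pushes here towards the clamp's -y keeps its tip above 42 mm (50 mm is good)
- clamp_jaw (a joint): travel of the sliding jaw in m: 0 closed on the lens (start), 0.070 home against the end stop. While the release is up its tooth locks the jaw (about 1 mm of play). Released, it slides with about 3.5 N of friction and stays where it is left
- release_press (a point): middle of the top of the black ribbed paddle, 32 x 32 mm, at the rear (-y side) end of the rocking release on the sliding jaw: about 53 mm behind the upright plate; 62 mm above the worktop at the start, about 47 mm when pressed down; press it straight down here
- clamp_release (a joint): angle of the release in rad: 0 up and locked (start), 0.30 pressed fully down; the jaw is free beyond about 0.15. It is a stiff rocker: about 4 N on the paddle moves it, and it stays where it is left
- lens: clear round lens blank, 62 mm across, 6 mm thick, lying flat between the jaws, loose, 22 g; origin at the centre of its underside, 30 mm above the worktop; not to be touched
- block_a: small lens holding block, 26 mm across, 16 mm high, standing on the worktop 60 to 90 mm from the bar, on either side; origin at the centre of its underside; bystander
- block_b: a second such lens holding block, 26 x 26 x 16 mm; bystander
- tweezers: steel tweezers, 148 mm long, lying beside the clamp; bystander
- tape_roll: white roll of pads, 62 mm across, 26 mm high; bystander
- oiler: small oiler, 41 mm across, 66 mm tall, standing about 130 mm from the bar on the clamp's +x side; bystander

How it is judged:
By the outcome, as a careful person would: the job done as asked, in the order asked, and still so for the second after the job is handed in, with the robot touching nothing.
It also fails if it takes over 38 s, if anything falls off the work surface, if the arm or the gripper's body presses on something with over 40 N, if the wrist force passes 120 N, or if a joint passes its speed limit or range.

## Working session

There is one attempt and no reset: what is moved stays moved. The work goes in short steps, Python scripts to look and compute and a tool call to move; the robot and the scene stay as the last step left them, time stands still between calls to the robot, and variables do not carry over. Pictures are saved under pics/ and viewed, at most 10 in all, crops included, and the job is handed in when it is done.

Besides the shell and the picture viewer there is one more tool, called after "Call:" as name(argument=value, ...), one argument or row to a line, values as JSON. step_arm: Moves the arm, as the interface text tells. Its arguments: {"type":"object","properties":{"increments":{"type":"array","items":{"type":"array"}},"fingers":{"type":"number"},"grip_force":{"type":"number"}},"required":["increments"]}

```bash
mkdir -p pics; python3 - <<'E'
from plant import readout, cams, ctrl
import cv2
for n in("side","top"):
    im=cams.read_camera(n); cv2.imwrite(f"pics/{n}0.png",im[:,:,::-1])
    print(n,cams.get_calibration(n))
s=readout.get_state(); print(s)
E
```

```text
side {'fx': 485.0362143593713, 'fy': 485.0362143593713, 'cx': 321.1165979807008, 'cy': 199.91199214751768, 'eye': array([0.49110814, 1.37571935, 0.49898681]), 'rotation': array([-0.01158234,  0.57695383,  0.8164314 , -0.02073367])}
top {'fx': 445.75660112551014, 'fy': 445.75660112551014, 'cx': 317.101766013078, 'cy': 196.95377310708787, 'eye': array([0.44393465, 0.15005235, 1.30964871]), 'rotation': array([ 0.03786998, -0.02089025, -0.70519231,  0.70769574])}
{'time': 0.1, 'qpos': array([-1.25500146e+00,  2.87118893e-01,  1.57803258e+00, -2.56310360e-06,
        1.27860449e+00, -1.50012482e-01]), 'dq': array([ 0.00193878, -0.00147844, -0.00466442, -0.00012835, -0.00197516,
       -0.00103205]), 'joint_efforts': array([ 5.02875719e-04, -4.07298195e+01, -2.93699938e+01, -1.46366542e-04,
        3.41340303e-03,  9.90403237e-06]), 'eef_pos': array([ 0.3030037 , -0.60250327,  0.23005655]), 'tcp_rot': array([ 9.72999664e-01,  2.30803995e-01, -9.07796210e-05, -1.07783913e-03]), 'contact_force': array([-0.45130779,  0.23544787, -0.17363477]), 'wrist_torque': array([0.03043774, 0.01188034, 0.03405579]), 'finger_force': 0.0, 'opening': 1.0010474984272963}
```

View pics/top0.png

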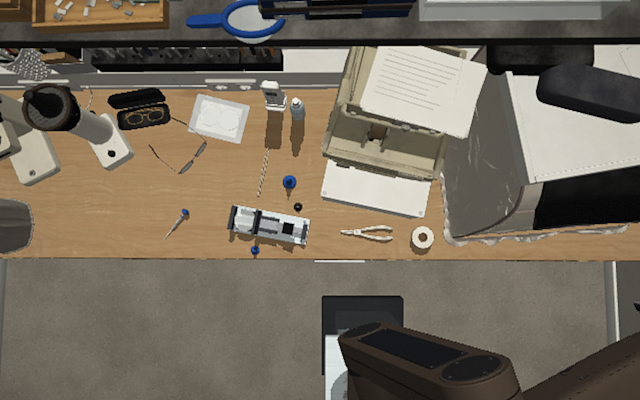

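View pics/side0.png

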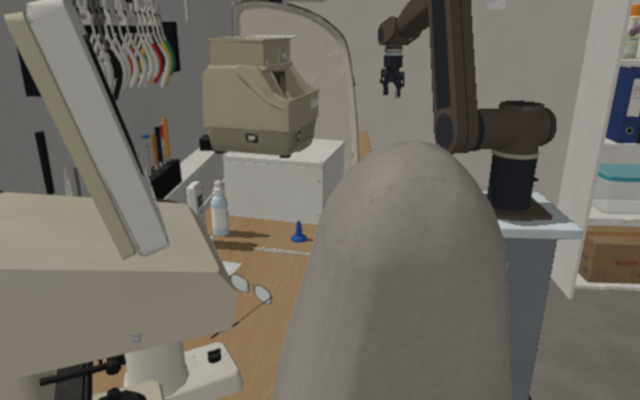

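The top view shows the clamp around (270,224), with the black paddle near (288,227), the jaw plate near (257,220) and a blue oiler at (289,183). The side view is blocked by a chair or stool and doesn't show the clamp at all, so I'll enlarge the top crop.

```bash
cat > h.py <<'E'
import numpy as np,cv2
from scipy.spatial.transform import Rotation as R
from plant import cams
def ray(u,v,z,n="top"):
    c=cams.get_calibration(n); d=R.from_quat(c["rotation"]).apply([(u-c["cx"])/c["fx"],-(v-c["cy"])/c["fy"],-1])
    return c["eye"]+d*(z-c["eye"][2])/d[2]
def px(p,n="top"):
    c=cams.get_calibration(n); q=R.from_quat(c["rotation"]).inv().apply(np.array(p)-c["eye"])
    return np.array([c["cx"]-c["fx"]*q[0]/q[2], c["cy"]+c["fy"]*q[1]/q[2]])
E
python3 - <<'E'
import cv2,numpy as np
from h import *
im=cv2.imread("pics/top0.png")
cv2.imwrite("pics/c0.png",cv2.resize(im[190:265,220:320],None,fx=8,fy=8,interpolation=cv2.INTER_CUBIC)[:600])
print(ray(270,224,0.01), ray(288,227,.062))
E
```

```text
[0.47260732 0.31871786 0.01      ] [0.46328135 0.26135074 0.062     ]
```

View pics/c0.png

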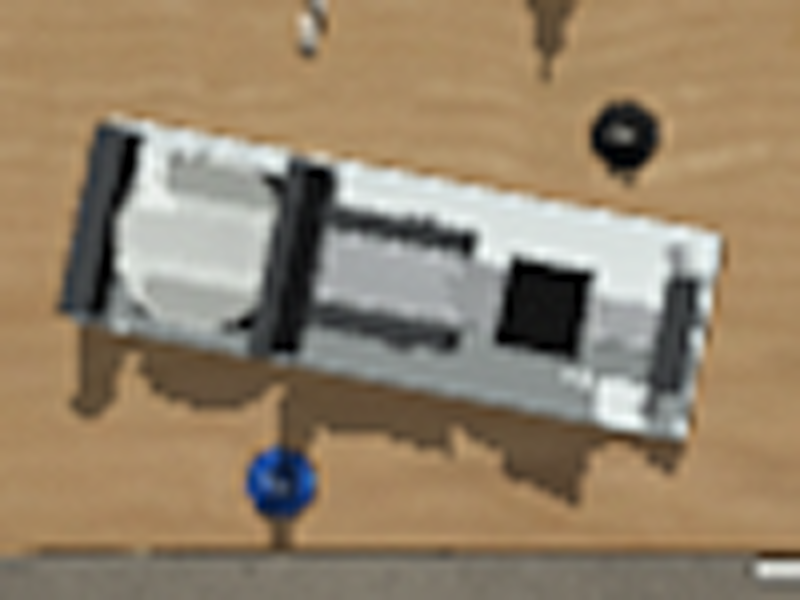

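The enlarged crop shows the paddle centre at crop (545,307), i.e. pixel (288,228), and the lens centre at crop (200,240). The jaw plate runs from (315,165) to (275,350). The right end of the base has corners at (720,233) and (685,440). One holding block, blue, stands at (281,482), and the other, black, at (625,135).

```bash
python3 - <<'E'
from h import *
from scipy.optimize import least_squares
from plant import readout
C=lambda X,Y:np.array([(X+.5)/8-.5+220,(Y+.5)/8-.5+190])
im=cv2.imread("pics/top0.png"); m=(im.max(2)<40).astype(np.uint8); m[:, :280]=0;m[:,296:]=0;m[:220]=0;m[238:]=0
M=cv2.moments(m,True); pp=np.array([M['m10'],M['m01']])/M['m00']; print("paddle px",pp,M['m00'])
P=[((.038,-.105,.01),C(720,233)),((-.038,-.105,.01),C(685,440)),((0,.077,.036),C(200,240))]
def w(t,p): c,s=np.cos(t[2]),np.sin(t[2]); return np.array([t[0]+c*p[0]-s*p[1],t[1]+s*p[0]+c*p[1],p[2]])
f=lambda t:np.concatenate([px(w(t,p))-q for p,q in P]+[px(w(t,(0,t[3],.062)))-pp])
r=least_squares(f,[.47,.3,-.15,-.012]); t=r.x
print(t,r.fun.round(2))
print("paddle",w(t,(0,t[3],.062)),ray(*pp,.062),"push",w(t,(0,.045,.065)),"lens",w(t,(0,.077,.03)))
print("x ax",w(t,(1,0,0))-w(t,(0,0,0)))
for n,q in dict(platetop=(.035,.045,.086),platebot=(-.035,.045,.086),stop=(0,-.096,.034)).items():
    print(n,((px(w(t,q))-[220,190]+.5)*8-.5).round())
for X,Y,z in((281,482,.016),(625,135,.016)): print(ray(*C(X,Y),z))
print(ray(*C(400,555),0), R.from_quat(readout.get_state()["tcp_rot"]).as_matrix().round(3))
E
```

```text
paddle px [287.41414141 228.17171717] 99.0
[ 0.46991541  0.31277407 -0.18218783 -0.05078249] [ 0.21  0.09 -0.31 -0.03  0.05  0.2   0.05 -0.25]
paddle [0.46071456 0.26283204 0.062     ] [0.46000367 0.26296012 0.062     ] push [0.47806858 0.3570293  0.065     ] lens [0.4838664  0.38849969 0.03      ]
x ax [ 0.98344965 -0.18118162  0.        ]
platetop [284. 154.]
platebot [244. 354.]
stop [674. 331.]
[0.39771423 0.36138453 0.016     ]
[0.52383774 0.23779864 0.016     ]
[0.37087903 0.31993785 0.        ] [[ 0.893  0.449 -0.001]
 [ 0.449 -0.893  0.002]
 [ 0.    -0.002 -1.   ]]
```

Call:
step_arm(
  increments=[
    [[-5,25,10],[0,0,0]],
    [[-5,25,10],[0,0,0]],
    [[-5,25,10],[0,0,0]],
    [[-5,25,10],[0,0,0]],
    [[-5,25,10],[0,0,0]],
    [[-5,25,10],[0,0,0]],
    [[-5,25,10],[0,0,0]],
    [[-5,25,10],[0,0,0]],
  ],
  fingers=-1,
)

```text
time: 0.77
eef_pos: [0.2628, -0.4015, 0.3111]
tcp_rot: [0.973, 0.231, -0.0, -0.001]
contact_force: [-0.3, -0.6, -0.3]
opening: 0.003
finger_force: 0.0
```

Call:
step_arm(
  increments=[
    [[13,21,0],[0,0,0.06]],
    [[13,21,0],[0,0,0.06]],
    [[13,21,0],[0,0,0.06]],
    [[13,21,0],[0,0,0.06]],
    [[13,21,0],[0,0,0.06]],
    [[13,21,0],[0,0,0.06]],
    [[13,21,0],[0,0,0.06]],
    [[13,21,0],[0,0,0.06]],
  ],
)

```text
time: 1.43
eef_pos: [0.3674, -0.2337, 0.3109]
tcp_rot: [0.89, 0.457, -0.0, -0.0]
contact_force: [-0.4, -0.3, -0.2]
opening: -0.0
finger_force: 0.0
```

Call:
step_arm(
  increments=[
    [[10,29,0],[0,0,0.055]],
    [[10,29,0],[0,0,0.055]],
    [[10,29,0],[0,0,0.055]],
    [[10,29,0],[0,0,0.055]],
    [[10,29,0],[0,0,0.055]],
    [[10,29,0],[0,0,0.055]],
    [[10,29,0],[0,0,0.055]],
    [[10,29,0],[0,0,0.055]],
  ],
)

```text
time: 2.1
eef_pos: [0.4471, -0.0014, 0.311]
tcp_rot: [0.768, 0.64, -0.0, -0.0]
contact_force: [0.7, -0.5, 0.6]
opening: -0.003
finger_force: 0.0
```

Call:
step_arm(
  increments=[
    [[2,33,-10],[0,0,0]],
    [[2,33,-10],[0,0,0]],
    [[2,33,-10],[0,0,0]],
    [[2,33,-20],[0,0,0]],
    [[2,33,-20],[0,0,0]],
    [[2,33,-20],[0,0,0]],
    [[1,33,-20],[0,0,0]],
    [[0,33,-20],[0,0,0]],
  ],
)

```text
time: 2.77
eef_pos: [0.4597, 0.2626, 0.18]
tcp_rot: [0.769, 0.639, -0.0, 0.0]
contact_force: [0.6, -0.6, 0.2]
opening: -0.001
finger_force: 0.0
```

Call:
step_arm(
  increments=[
    [[0,0,-30],[0,0,0]],
    [[0,0,-30],[0,0,0]],
    [[0,0,-25],[0,0,0]],
    [[0,0,-15],[0,0,0]],
    [[0,0,0],[0,0,0]],
  ],
)

```text
time: 3.18
eef_pos: [0.4566, 0.2599, 0.0765]
tcp_rot: [0.769, 0.639, -0.005, -0.002]
contact_force: [-0.5, -0.7, -0.2]
opening: 0.005
finger_force: 0.0
```

```bash
python3 - <<'E'
from h import *
from plant import readout
im=cams.read_camera("top")[:,:,::-1]
cv2.imwrite("pics/c1.png",cv2.resize(im[175:265,210:330],None,fx=6.6,fy=6.6,interpolation=cv2.INTER_CUBIC))
s=readout.get_state(); print(s["eef_pos"],s["contact_force"],s["qpos"])
E
```

```text
[0.45823897 0.26031621 0.07894164] [-0.01623747  0.13930386  0.39794907] [ 3.23984198e-01  1.47998224e-01  2.04458583e+00 -2.64867446e-05
  9.54645755e-01  5.08866456e-01]
```

View pics/c1.png

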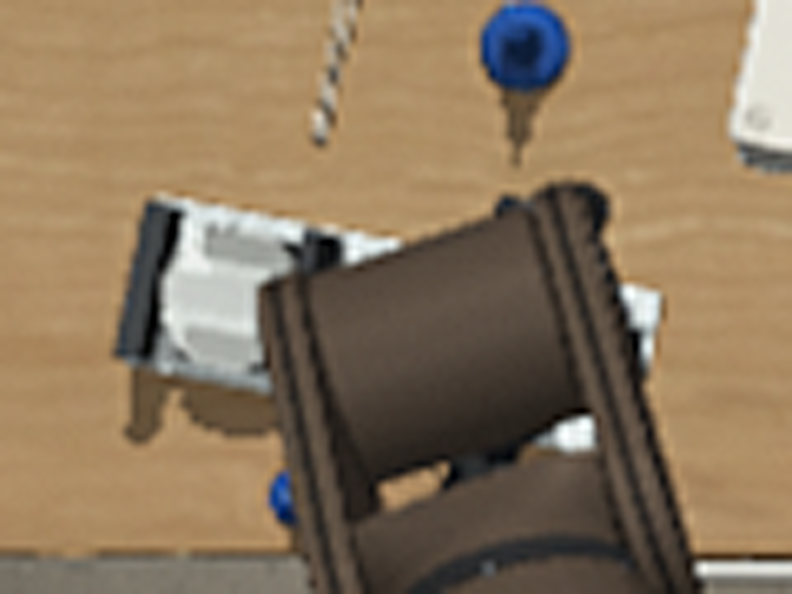

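The arm covers the paddle in this view. The lens and plate are still visible at (225,290) and (320,250), undisturbed. I'll go down by feel.

Call:
step_arm(
  increments=[
    [[0,0,0],[0,0,0]],
    [[0,0,-5],[0,0,0]],
    [[0,0,-5],[0,0,0]],
    [[0,0,-4],[0,0,0]],
    [[0,0,-3],[0,0,0]],
    [[0,0,-3],[0,0,0]],
    [[0,0,0],[0,0,0]],
  ],
)

```text
time: 3.82
eef_pos: [0.4604, 0.2608, 0.0613]
tcp_rot: [0.769, 0.639, -0.0, 0.0]
contact_force: [-0.3, -1.7, 0.4]
opening: 0.002
finger_force: 0.2
```

Call:
step_arm(
  increments=[
    [[0,0,-2],[0,0,0]],
    [[0,0,-2],[0,0,0]],
    [[0,0,0],[0,0,0]],
  ],
)

```text
time: 4.07
eef_pos: [0.4606, 0.2608, 0.0575]
tcp_rot: [0.769, 0.639, 0.0, 0.0]
contact_force: [0.4, -1.8, 2.3]
opening: 0.001
finger_force: 1.2
```

Call:
step_arm(
  increments=[
    [[0,0,-2],[0,0,0]],
    [[0,0,-2],[0,0,0]],
    [[0,0,0],[0,0,0]],
  ],
)

```text
time: 4.32
eef_pos: [0.4604, 0.2608, 0.0531]
tcp_rot: [0.769, 0.639, 0.0, 0.0]
contact_force: [0.8, -1.2, 3.0]
opening: -0.003
finger_force: 1.2
```

Contact came at about 61 mm with a force of around 3–4 N, so this is the paddle. I'll keep pressing to the stop.

Call:
step_arm(
  increments=[
    [[0,0,-2],[0,0,0]],
    [[0,0,-2],[0,0,0]],
    [[0,0,-1],[0,0,0]],
    [[0,0,0],[0,0,0]],
  ],
)

```text
time: 4.65
eef_pos: [0.4601, 0.2609, 0.0479]
tcp_rot: [0.769, 0.639, -0.0, -0.0]
contact_force: [-0.0, -1.3, 1.6]
opening: -0.001
finger_force: 0.9
```

Call:
step_arm(
  increments=[
    [[0,0,-1],[0,0,0]],
    [[0,0,-1],[0,0,0]],
    [[0,0,0],[0,0,0]],
  ],
)

```text
time: 4.9
eef_pos: [0.46, 0.2609, 0.0461]
tcp_rot: [0.769, 0.639, -0.0, -0.0]
contact_force: [0.1, -2.4, 2.4]
opening: -0.001
finger_force: 1.2
```

Call:
step_arm(
  increments=[
    [[0,0,-1],[0,0,0]],
    [[0,0,-1],[0,0,0]],
    [[0,0,0],[0,0,0]],
  ],
)

```text
time: 5.15
eef_pos: [0.46, 0.2609, 0.0441]
tcp_rot: [0.769, 0.639, -0.0, -0.0]
contact_force: [1.2, -2.4, 2.2]
opening: -0.002
finger_force: 1.3
```

Call:
step_arm(
  increments=[
    [[0,0,-1],[0,0,0]],
    [[0,0,0],[0,0,0]],
  ],
)

```text
time: 5.32
eef_pos: [0.4601, 0.2609, 0.0432]
tcp_rot: [0.769, 0.639, -0.0, -0.0]
contact_force: [0.0, -1.6, 4.5]
opening: 0.002
finger_force: 1.7
```

Call:
step_arm(
  increments=[
    [[0,0,-1],[0,0,0]],
    [[0,0,0],[0,0,0]],
  ],
)

```text
time: 5.48
eef_pos: [0.4602, 0.2608, 0.0429]
tcp_rot: [0.769, 0.639, -0.0, -0.0]
contact_force: [-2.3, -4.5, 7.3]
opening: 0.001
finger_force: 3.8
```

Call:
step_arm(
  increments=[
    [[0,0,-1],[0,0,0]],
    [[0,0,0],[0,0,0]],
    [[0,0,5],[0,0,0]],
    [[0,0,20],[0,0,0]],
    [[0,0,30],[0,0,0]],
    [[0,0,30],[0,0,0]],
    [[0,0,0],[0,0,0]],
    [[0,0,0],[0,0,0]],
  ],
)

```text
time: 6.15
eef_pos: [0.4613, 0.2619, 0.1282]
tcp_rot: [0.769, 0.639, 0.003, 0.0]
contact_force: [0.6, 0.6, -0.3]
opening: 0.0
finger_force: 0.0
```

Call:
step_arm(
  increments=[
    [[4,20,0],[0,0,0]],
    [[5,25,0],[0,0,0]],
    [[5,25,0],[0,0,0]],
    [[4,25,0],[0,0,0]],
    [[4,24,0],[0,0,0]],
    [[0,0,0],[0,0,0]],
    [[0,0,0],[0,0,0]],
    [[0,0,0],[0,0,0]],
  ],
)

```text
time: 6.82
eef_pos: [0.4809, 0.3792, 0.1243]
tcp_rot: [0.769, 0.639, -0.002, -0.0]
contact_force: [0.5, 0.5, -0.5]
opening: 0.004
finger_force: 0.0
```

```bash
python3 - <<'E'
from h import *
from plant import readout
im=cams.read_camera("top")[:,:,::-1]
cv2.imwrite("pics/c2.png",cv2.resize(im[175:265,210:330],None,fx=6.6,fy=6.6,interpolation=cv2.INTER_CUBIC))
s=readout.get_state(); print(s["eef_pos"],s["contact_force"])
E
```

```text
[0.48120927 0.37892845 0.12473386] [-0.10143131 -0.40179955  0.12868376]
```

View pics/c2.png

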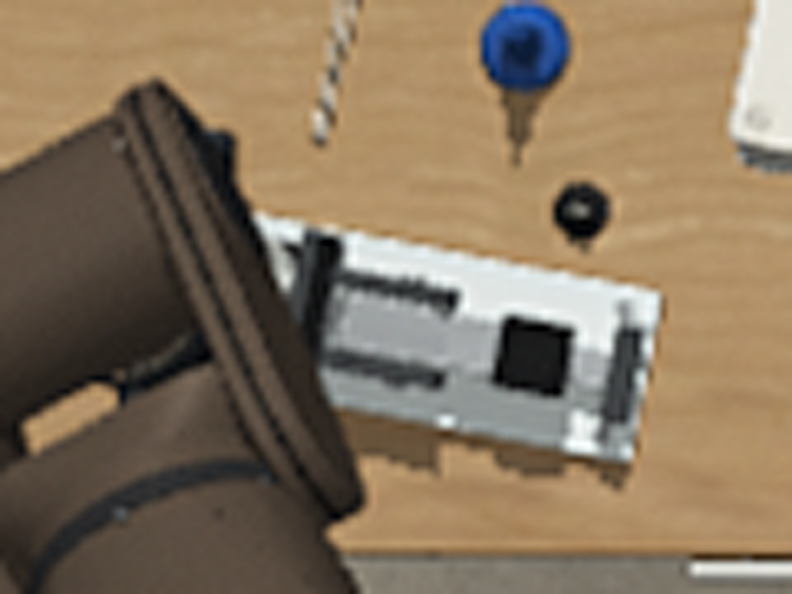

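The picture shows the paddle at (533,357) with a shorter shadow than before, so it has stayed down. The plate is at (318,280). Next I go down beside the plate, above the lens.

Call:
step_arm(
  increments=[
    [[0,2,-15],[0,0,0]],
    [[0,0,-15],[0,0,0]],
    [[0,0,-15],[0,0,0]],
    [[0,0,-12],[0,0,0]],
    [[0,0,-8],[0,0,0]],
    [[0,0,-5],[0,0,0]],
    [[0,0,0],[0,0,0]],
    [[0,0,0],[0,0,0]],
  ],
)

```text
time: 7.53
eef_pos: [0.4824, 0.3819, 0.0565]
tcp_rot: [0.769, 0.639, 0.0, 0.0]
contact_force: [0.7, 0.5, 0.4]
opening: 0.002
finger_force: 0.0
```

Call:
step_arm(
  increments=[
    [[-1,-5,0],[0,0,0]],
    [[-1,-5,0],[0,0,0]],
    [[0,-3,0],[0,0,0]],
    [[-1,-3,0],[0,0,0]],
    [[0,0,0],[0,0,0]],
  ],
)

```text
time: 7.95
eef_pos: [0.4798, 0.3659, 0.0571]
tcp_rot: [0.77, 0.639, 0.001, 0.0]
contact_force: [1.0, 0.9, 0.6]
opening: -0.004
finger_force: 0.7
```

Call:
step_arm(
  increments=[
    [[-1,-4,0],[0,0,0]],
    [[-1,-4,0],[0,0,0]],
    [[0,-4,0],[0,0,0]],
    [[-1,-4,0],[0,0,0]],
    [[-1,-4,0],[0,0,0]],
    [[0,0,0],[0,0,0]],
  ],
)

```text
time: 8.45
eef_pos: [0.4753, 0.3452, 0.0566]
tcp_rot: [0.769, 0.639, -0.0, 0.0]
contact_force: [1.7, 2.4, 1.2]
opening: -0.003
finger_force: 1.0
```

Call:
step_arm(
  increments=[
    [[-1,-5,0],[0,0,0]],
    [[-1,-5,0],[0,0,0]],
    [[-1,-5,0],[0,0,0]],
    [[-1,-5,0],[0,0,0]],
    [[-1,-5,0],[0,0,0]],
    [[0,0,0],[0,0,0]],
  ],
)

```text
time: 8.95
eef_pos: [0.4695, 0.3197, 0.056]
tcp_rot: [0.77, 0.639, -0.001, -0.0]
contact_force: [0.5, 1.4, 0.6]
opening: -0.001
finger_force: 0.8
```

Call:
step_arm(
  increments=[
    [[-1,-5,0],[0,0,0]],
    [[-1,-5,0],[0,0,0]],
    [[0,-4,0],[0,0,0]],
    [[-1,-3,0],[0,0,0]],
    [[0,0,0],[0,0,0]],
  ],
)

```text
time: 9.37
eef_pos: [0.4664, 0.303, 0.0559]
tcp_rot: [0.769, 0.639, -0.001, -0.0]
contact_force: [0.3, 0.8, 1.0]
opening: 0.002
finger_force: 0.6
```

Call:
step_arm(
  increments=[
    [[0,-2,0],[0,0,0]],
    [[-1,-2,0],[0,0,0]],
    [[0,0,0],[0,0,0]],
  ],
)

```text
time: 9.62
eef_pos: [0.4658, 0.2996, 0.0559]
tcp_rot: [0.769, 0.639, -0.0, -0.0]
contact_force: [1.1, 3.7, -0.8]
opening: -0.005
finger_force: 1.5
```

Call:
step_arm(
  increments=[
    [[0,-2,0],[0,0,0]],
    [[0,0,0],[0,0,0]],
  ],
)

```text
time: 9.78
eef_pos: [0.4659, 0.2996, 0.056]
tcp_rot: [0.77, 0.638, 0.001, -0.002]
contact_force: [0.5, 9.9, -3.2]
opening: -0.001
finger_force: 4.9
```

Call:
step_arm(
  increments=[
    [[0,-1,0],[0,0,0]],
    [[0,-1,0],[0,0,0]],
    [[0,0,0],[0,0,0]],
  ],
)

```text
time: 10.03
eef_pos: [0.4659, 0.2996, 0.056]
tcp_rot: [0.77, 0.638, 0.003, -0.003]
contact_force: [1.1, 15.8, -5.4]
opening: -0.002
finger_force: 8.2
```

It hit a hard stop, so the jaw is home. I'll back off, lift and look.

Call:
step_arm(
  increments=[
    [[0,5,0],[0,0,0]],
    [[2,8,0],[0,0,0]],
    [[1,5,0],[0,0,0]],
    [[0,0,20],[0,0,0]],
    [[0,0,30],[0,0,0]],
    [[0,0,35],[0,0,0]],
    [[0,0,35],[0,0,0]],
    [[0,0,35],[0,0,0]],
  ],
)

```text
time: 10.7
eef_pos: [0.4689, 0.3133, 0.2125]
tcp_rot: [0.769, 0.639, -0.001, 0.0]
contact_force: [1.3, 0.3, -1.2]
opening: 0.006
finger_force: 0.0
```

Call:
step_arm(
  increments=[
    [[-2,-40,10],[0,0,0]],
    [[-2,-40,5],[0,0,0]],
    [[-2,-40,0],[0,0,0]],
    [[-2,-40,0],[0,0,0]],
    [[-2,-40,0],[0,0,0]],
    [[-2,-40,0],[0,0,0]],
    [[0,-40,0],[0,0,0]],
    [[0,0,0],[0,0,0]],
  ],
)

```text
time: 11.37
eef_pos: [0.4571, 0.0278, 0.2265]
tcp_rot: [0.772, 0.636, -0.001, 0.001]
contact_force: [0.8, -0.0, -0.2]
opening: -0.0
finger_force: 0.0
```

```bash
python3 - <<'E'
from h import *
from plant import readout
im=cams.read_camera("top")[:,:,::-1]
cv2.imwrite("pics/c3.png",cv2.resize(im[175:265,210:330],None,fx=6.6,fy=6.6,interpolation=cv2.INTER_CUBIC))
s=readout.get_state(); print(s["eef_pos"],s["contact_force"])
E
```

```text
[0.45707486 0.03037336 0.22643149] [-0.13315806  0.82179304 -0.40185228]
```

View pics/c3.png

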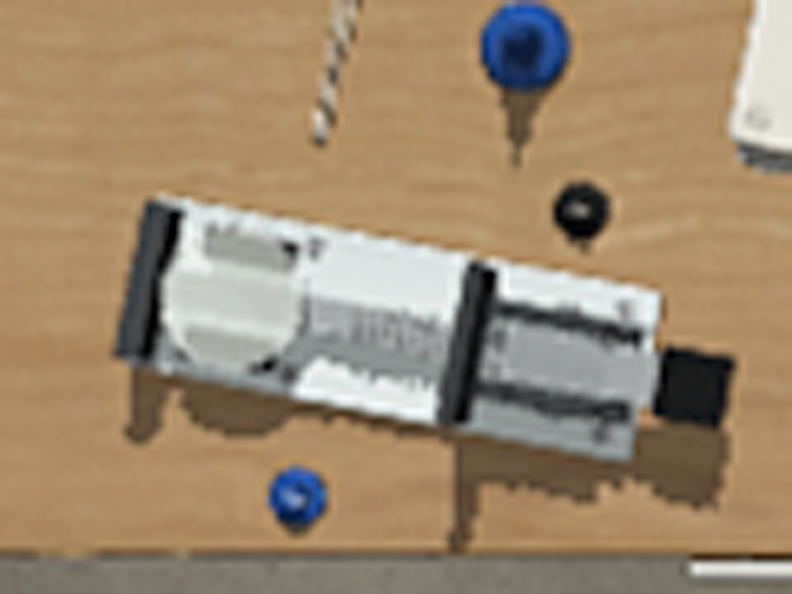

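The jaw plate is now at (468,340), home, and the paddle at (693,386) has moved with it. The lens at (232,305) and both holding blocks, at (298,498) and (580,210), haven't moved.

```bash
python3 -c "
from plant import sign_off
print(sign_off())"
```

```text
the job is handed in; nothing more can be done
None
```

The clamp is open: the paddle stayed down when pressed, the jaw is home against the end stop, and the last top picture shows the lens and both blocks where they were; I handed the job in at about 11.5 s.

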